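Snap a cartridge fuse into its spring clips and slide it onto the switch

TASK

Pick up the larger of the two white fuses and press it straight down between the spring clips of the fuse holder, a little back from the switch, until both of its ends have snapped fully home. Then slide it along in the clips towards the switch until it has pushed the switch's steel button all the way in, feeling for the end of its travel, and let go. Press and push no harder than each step needs. Leave the slimmer fuse where it lies.

Things in the scene. Friction and masses are not known exactly. Their poses are not given: they have to be found in the camera images.
- fuse: The larger fuse, lying loose on the bench. Square white ceramic body 24 x 24 mm, 50 mm long, with a round steel end cap of 18 mm diameter and 28 mm length on each end, its rim chamfered 2.5 mm; 106 mm overall, about 120 g. Origin at its middle, on the long axis (12 mm above the bench as it lies); x is the long axis, z up. Both ends are alike, either way round fits.
- fuse_end_a (a point): Centre of the larger fuse's end face, 53 mm from its middle along its +x axis.
- fuse_end_b (a point): Centre of the larger fuse's other end face, 53 mm from its middle along its -x axis.
- slim_fuse: The slimmer fuse, not wanted: white body 16 x 16 mm, 40 mm long, end caps 10 mm diameter, 76 mm overall; origin at its middle, 8 mm above the bench. It may lie in either of the two places.
- holder: Fuse holder screwed to the bench: grey base 162 x 60 x 10 mm (x = -62 to +100 mm) with two brass spring clips and a black switch on it. Origin on the bench top, midway between the clips; x runs along the fuse's axis towards the switch, z up. The fuse slides home along x with 5 to 12 N of friction; its body meets the clips when its middle is beyond x = -8 or +8 mm.
- clip_front (a point): The clip next to the switch, at x = +40 mm; the point is on the axis of a fuse that is home, 34 mm above the bench. 10 mm long in x: a saddle, its top 25 mm above the bench, where the end cap rests, between two sprung jaws (at +y and -y) that stand 50 mm high; their mouth, about 32 mm wide inside, narrows to 11 mm at 39 mm above the bench.
- clip_rear (a point): The other clip, alike, at x = -40 mm. A fuse pressed straight down into both clips spreads the jaws, with 15 to 27 N at most in all; the tightest place is passed when its axis is 39 mm above the bench, the resistance then falls away and the jaws snap over the caps; home, it stops hard on the saddles.
- load_point (a point): Where the middle of the fuse should be once pressed home, before it is slid: x = -5 mm of the holder, on the axis, 34 mm above the bench. The fuse's end then stands 3 to 8 mm short of the button; how far varies, because the switch is clamped anywhere in a 5 mm slot and its place is not measured.
- button (a joint): Travel of the switch's steel button (12 mm diameter, on the fuse axis, at the +x end of the holder, pointing to -x): 0 out, 0.005 m fully in against a hard stop; a light spring (about 1 N), held back by the clips' friction once the fuse is let go. The fuse may ease back up to 1 mm on letting go, which is fine.

How it is judged:
On the way, in this order (a step that is already met when the one before it is completed fails the run):
1. both ends of the larger fuse have snapped home in the clips, the button not yet pushed (z of fuse_end_a in the frame of holder between 0.0315 and 0.0358 m and y of fuse_end_a in the frame of holder between -0.003 and 0.003 m and z of fuse_end_b in the frame of holder between 0.0315 and 0.0358 m and y of fuse_end_b in the frame of holder between -0.003 and 0.003 m and value of joint button below 0.0015 m), for 0.2 s.
2. the fuse, still home in the clips, has pushed the button in (z of fuse_end_a in the frame of holder between 0.0315 and 0.0358 m and y of fuse_end_a in the frame of holder between -0.003 and 0.003 m and z of fuse_end_b in the frame of holder between 0.0315 and 0.0358 m and y of fuse_end_b in the frame of holder between -0.003 and 0.003 m and value of joint button above 0.004 m), for 0.2 s.
At the end, for the whole second after the job is handed in: The larger fuse lies at rest, released, home in both clips (both end centres 34 mm above the bench to within +1.8 / -2.5 mm and within 3 mm of the holder's axis), and holds the button at least 3.5 mm of its 5 mm in (z of fuse_end_a in the frame of holder between 0.0315 and 0.0358 m and y of fuse_end_a in the frame of holder between -0.003 and 0.003 m and z of fuse_end_b in the frame of holder between 0.0315 and 0.0358 m and y of fuse_end_b in the frame of holder between -0.003 and 0.003 m and value of joint button above 0.0035 m and linear speed of fuse below 0.01 m/s and angular speed of fuse below 0.1 rad/s); the robot touches nothing.
It fails at once if the fuse is forced against the button with more than 25 N (contact force between fuse and button above 25 N).
It fails at once if the fuse is pressed on the holder with more than 70 N in all (the jaws' own grip is about 30 N of it) (contact force between fuse and holder above 70 N).
It fails at once if the slimmer fuse is moved more than 30 mm (distance of slim_fuse from where it was at the start of the episode above 0.03 m).
It also fails if it takes over 62 s, if anything falls off the work surface, if the arm or the gripper's body presses on something with over 40 N, if the wrist force passes 120 N, or if a joint passes its speed limit or range.

ROBOT

A 7-joint arm with a two-finger parallel gripper is mounted at the origin on a cart in front of the work surface, level with it; the furniture and walls round the work are solid. World frame = base frame: x ahead of the robot, y to its left, z up, the work surface at z = 0. Lengths are in m, angles in rad, forces in N, time in s.
With the tool pointing down it reaches from about 0.4 to 0.875 m from the base axis. Payload 19.3 kg.
Tool frame: the origin (TCP) lies on the mounting face of the last link; the fingertips stand 173 mm ahead of it and the grasp point (between the pads) lies 155 mm ahead of it (bot.grip_point_offset is the distance from the TCP to the grasp point, in m); z points along the fingers, y is the line along which they close (so a half turn about z gives the same grasp; the last joint's range is limited). The gripper opens to 85 mm and grips with 20 to 120 N. Pads are 22 mm wide; open, the fingers measure 114 mm over their backs; the gripper's body (76 mm by 85 mm) begins 54 mm behind the grasp point. The pads swing forward as they close: fully open they stand 13 mm farther back than shut.
Start: joints at [1.261, 0.521, -0.036, 1.599, 0.021, 1.021, -0.113], TCP at [0.148, -0.607, 0.405] pointing down, gripper open.
Joint ranges: [-2.91, 2.91], [-0.3, 2.13], [-1.5, 1.42], [0.17, 2.43], [-1.26, 4.41], [0.16, 1.93], [-2.52, 2.52]. Speed limits (rad/s): [1.89, 1.89, 2.39, 2.39, 3.01, 3.01, 3.01].

INTERFACE

Orientations are given as [roll, pitch, yaw] about the fixed x, y, z axes, in that order (R = Rz(yaw) Ry(pitch) Rx(roll)).
In Python, from workcell import bot gives the robot as it stands.
- The arm moves only by the tool arm_command, never from a script. Its argument "deltas" is a list of rows, each a list of 3 entries, a list of its own where there are three numbers: the shift along the tool's x, y, z in cm, then the turn, a rotation vector about the tool's x, y, z in rad, then the finger opening in cm, from 0 to 8.54. In form: [[[tx, ty, tz], [rx, ry, rz], claw], ...]. A call has 1 to 20 rows; each row shifts and turns the commanded pose from where the row before left it, along the tool's axes as they then stand; what a row does not reach is not made up. A row lasts 1/10 s, in which the tool goes at most 50 mm and 8.59 degrees, less where a joint would pass 70% of its speed; a pose out of reach is approached as far as the arm can. A call with a gripper value outside its range is refused whole. The fingers move at their own pace and stop on an object; "newtons" is the grip in N (left out, the last holds). Time passes only in rows, so rows that do not move let the fingers close. It gives the time, the measured TCP pose, the force, the opening and the grip force at its end, in the units of the state.
- bot.observe(): the state, without advancing time (a new reading comes with each control period).
- bot.grab_frame(name): name is "scene" or "top" or "wrist"; returns a dict with "frame" (400x640x3 uint8, red, green, blue), "K" (3x3 intrinsics, pixels), "rvec" (rotation vector, rad) and "tvec" (3), from world to camera coordinates, as OpenCV has them; the wrist camera has in their place "T_tool_cam" (4x4, takes a point from camera to tool coordinates, whose origin is the TCP and whose axes are the flange's). Camera axes: x right, y down, z forward; pixel columns grow to the right and rows downward; lengths in m; the calibration is good to about 2 mm. A picture is of the moment at which its call begins: read the wrist's pose just before it. There is no depth.
- bot.job_done(): hands the job in; it is judged then, once.
Trained networks look in a picture, given as the dict that the camera call returned (one of the last four; its "shot" number tells which), for a name from the list of things; names that differ only in an ending like _2 or _b are one class to them, and where a whole thing is asked for, a point or a joint stands for the part that bears it (a point fixed in the world has none). Each returns a list of dicts, best first, with "p" (0 to 1); they miss things now and then, are a little off and sometimes report something else, mostly with a low value. They report only what shows in the picture. A call takes as long as a camera call.
- bot.find_in(name, picture): "rect" ([left, top, width, height] in pixels, round what is visible of it).
- bot.mark_of(name, picture): "at" ([column, row] in pixels: a listed point, or the origin of a listed thing).
The state is a dict: "clock": time; "qpos": joint angles; "qd": joint speeds; "joint_efforts": joint torques, N m; "position": TCP position; "tool_rot": TCP orientation; "force": force on the tool from outside, world axes, zero at the start; "moment": the same for the moment, N m; "grip_width": finger opening in m; "finger_force": force on a finger pad.
Only numpy, scipy, OpenCV 4.12 (cv2) and the standard library are available. Lean on these libraries where they do the work, as an engineer would, in place of code of your own. Each camera call takes 0.05 s, during which the arm holds its last target. There are 200 camera calls.

## Working session

There is one attempt and no reset: what is moved stays moved. The work goes in short steps, Python scripts to look and compute and a tool call to move; the robot and the scene stay as the last step left them, time stands still between calls to the robot, and variables do not carry over. Pictures are saved under pics/ and viewed, at most 10 in all, crops included, and the job is handed in when it is done.

Besides the shell and the picture viewer there is one more tool, called as name([rows], argument=value, ...), one row to a line, values as JSON. arm_command: Moves the arm, as the interface text tells. Its arguments: {"type":"object","properties":{"deltas":{"type":"array","items":{"type":"array"}},"newtons":{"type":"number"}},"required":["deltas"]}

```bash
mkdir -p pics; ls
cat > h.py <<'E'
import numpy as np, cv2
from workcell import bot
from scipy.spatial.transform import Rotation as R
def cam(f, st=None):
    if 'rvec' in f and f.get('rvec') is not None:
        Rm=cv2.Rodrigues(np.array(f['rvec'],float))[0]; t=np.array(f['tvec'],float).ravel()
        return Rm.T, -Rm.T@t          # cam->world rotation, centre
    T=np.array(f['T_tool_cam']); Rt=R.from_euler('xyz',st['tool_rot']).as_matrix()
    return Rt@T[:3,:3], Rt@T[:3,3]+np.array(st['position'])
def ray(f,px,z,st=None):
    Rc,c=cam(f,st); d=Rc@np.linalg.inv(f['K'])@np.array([px[0],px[1],1.]); return c+d*(z-c[2])/d[2]
def proj(f,P,st=None):
    Rc,c=cam(f,st); p=np.array(f['K'])@(Rc.T@(np.array(P)-c)); return p[:2]/p[2]
E
python3 - <<'E'
from h import *
s=bot.observe(); print({k:np.round(v,3) for k,v in s.items()})
Z=dict(fuse=.012,fuse_end_a=.012,slim_fuse=.008,holder=0,clip_front=.034,clip_rear=.034,button=.034,load_point=.034)
for n in ['scene','top']:
    f=bot.grab_frame(n); cv2.imwrite(f'pics/{n}0.png',f['frame'][:,:,::-1]); print(n,cam(f)[1].round(3))
    for k in Z:
        for m in bot.mark_of(k,f)[:2]: print(k,round(m['p'],2),np.round(m['at'],1),ray(f,m['at'],Z[k]).round(4))
E
```

```text
pics
{'clock': np.float64(0.0), 'qpos': array([ 1.261,  0.522, -0.036,  1.6  ,  0.021,  1.021, -0.113]), 'qd': array([-0.   ,  0.   ,  0.001,  0.001, -0.001, -0.   , -0.   ]), 'joint_efforts': array([ 1.0000e-03, -9.2713e+01,  1.9800e+00, -3.6994e+01,  1.8000e-02,
        8.0000e-03, -0.0000e+00]), 'position': array([ 0.148, -0.607,  0.404]), 'tool_rot': array([-3.14,  0.  ,  0.24]), 'force': array([-0.005,  0.131, -0.105]), 'moment': array([0.065, 0.053, 0.019]), 'finger_force': np.float64(0.0), 'grip_width': np.float64(0.086)}
scene [ 1.219 -0.21   0.596]
fuse 0.78 [347.2 184.6] [0.4132 0.2511 0.012 ]
fuse_end_a 0.88 [365.  196.8] [0.4736 0.261  0.012 ]
fuse_end_a 0.59 [327.3 176.4] [0.3615 0.2278 0.012 ]
holder 0.73 [282.1 247.1] [0.5351 0.0422 0.    ]
holder 0.63 [281.  217.5] [0.4454 0.0774 0.    ]
clip_front 0.72 [280.5 217.7] [0.4898 0.0598 0.034 ]
clip_rear 0.98 [282.6 247.4] [0.5753 0.0283 0.034 ]Traceback (most recent call last):
  File "<stdin>", line 7, in <module>
ValueError: it knows: clip_front, clip_rear, fuse, fuse_end, holder, load_point, slim_fuse
```

Run:
```python
from h import *
Z=dict(fuse=.012,fuse_end=.012,slim_fuse=.008,holder=0,clip_front=.034,clip_rear=.034,load_point=.034)
for n in ['scene','top']:
    f=bot.grab_frame(n); cv2.imwrite(f'pics/{n}0.png',f['frame'][:,:,::-1]); print(n,cam(f)[1].round(3))
    for k in Z:
        for m in bot.mark_of(k,f)[:3]: print(k,round(m['p'],2),np.round(m['at'],1),ray(f,m['at'],Z[k]).round(4))
```

```text
scene [ 1.219 -0.21   0.596]
fuse 0.79 [345.  188.2] [0.424  0.2396 0.012 ]
fuse_end 0.74 [329.1 176.6] [0.3642 0.2311 0.012 ]
fuse_end 0.63 [365.8 196. ] [0.4717 0.2642 0.012 ]
holder 0.84 [282.9 246.4] [0.5338 0.0444 0.    ]
clip_front 0.61 [279.2 216.6] [0.4852 0.059  0.034 ]
clip_rear 0.8 [286.1 245.7] [0.5738 0.0358 0.034 ]
load_point 0.7 [282.4 231.1] [0.5309 0.0466 0.034 ]
top [0.386 0.121 0.917]
fuse 0.76 [285.9 238.6] [0.4253 0.2313 0.012 ]
fuse_end 0.78 [290.7 262.3] [0.3696 0.2208 0.012 ]
fuse_end 0.76 [273.5 218.6] [0.4736 0.2602 0.012 ]
slim_fuse 0.68 [281.2 173.9] [0.5824 0.241  0.008 ]
holder 0.8 [363.2 192.4] [0.5321 0.0437 0.    ]
clip_front 0.81 [357.8 208.2] [0.49   0.0605 0.034 ]
clip_rear 0.67 [365.3 171. ] [0.5773 0.0396 0.034 ]
clip_rear 0.18 [278.5 173.3] [0.5784 0.244  0.034 ]
load_point 0.96 [361.7 185.8] [0.5424 0.0494 0.034 ]
```

View pics/top0.png

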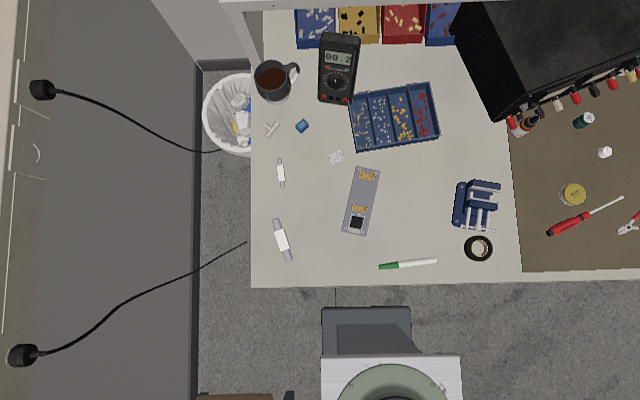

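View pics/scene0.png

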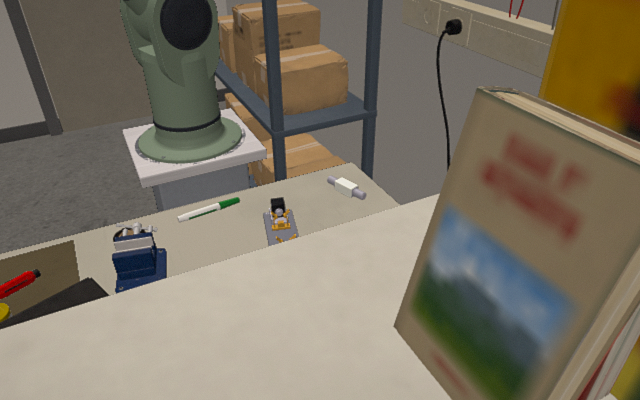

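Top view: larger fuse at (282,241), slim one at (281,173), holder at (361,201) with the switch at its lower end (356,222) towards the robot. The scene view agrees. Now setting out.

arm_command([
  [[3.2, -2.5, 0], [0, 0, 0], 8.5],
  [[3.2, -2.5, 0], [0, 0, 0], 8.5],
  [[3.2, -2.5, 0], [0, 0, 0], 8.5],
  [[3.2, -2.5, 0], [0, 0, 0], 8.5],
  [[3.2, -2.5, 0], [0, 0, 0], 8.5],
  [[3.2, -2.5, 0], [0, 0, 0], 8.5],
  [[3.2, -2.5, 0], [0, 0, 0], 8.5],
  [[3.2, -2.5, 0], [0, 0, 0], 8.5],
  [[3.2, -2.5, 0], [0, 0, 0], 8.5],
  [[3.2, -2.5, 0], [0, 0, 0], 8.5],
  [[3.2, -2.5, 0], [0, 0, 0], 8.5],
  [[3.2, -2.5, 0], [0, 0, 0], 8.5],
  [[3.2, -2.5, 0], [0, 0, 0], 8.5],
  [[3.2, -2.5, 0], [0, 0, 0], 8.5],
])

```text
clock: 2.55
position: [0.5013, -0.1593, 0.4049]
tool_rot: [3.141, -0.0, 0.24]
force: [-0.7, -0.7, 0.3]
grip_width: 0.085
finger_force: 0.0
```

```bash
cat >> h.py <<'E'
def togo(pos, yaw, st=None):
    "tool-frame shift (cm) and turn (rad) to a pose with the tool straight down"
    st=st or bot.observe(); R0=R.from_euler('xyz',st['tool_rot']); R1=R.from_euler('xyz',[np.pi,0,yaw])
    print('at',np.round(st['position'],4),np.round(st['tool_rot'],4),'F',np.round(st['force'],1),'w',round(float(st['grip_width']),4),'t',round(float(st['clock']),2))
    print('shift cm',(R0.inv().apply(np.array(pos)-st['position'])*100).round(2),'turn',(R0.inv()*R1).as_rotvec().round(4))
E
python3 -c "
from h import *
togo([.42,.235,.36],.36); print(bot.observe()['qpos'].round(2)); print(bot.grab_frame('wrist')['T_tool_cam'])"
```

```text
at [ 0.5013 -0.1593  0.4049] [ 3.1413e+00 -3.0000e-04  2.3960e-01] F [-0.7 -0.7  0.3] w 0.085 t 2.55
shift cm [  1.46 -40.24   4.48] turn [ 0.0003 -0.0003 -0.1204]
[ 0.37  0.37 -0.22  1.85  0.1   0.93 -1.23]
[[ 1.02275564e-03 -9.61051825e-01 -2.76366323e-01  6.99051134e-02]
 [ 9.99999252e-01  7.97739187e-04  9.26618581e-04 -3.17775740e-04]
 [-6.70060232e-04 -2.76367064e-01  9.61051922e-01  3.14630168e-02]
 [ 0.00000000e+00  0.00000000e+00  0.00000000e+00  1.00000000e+00]]
```

arm_command([
  [[0.15, -4.0, 0.4], [0, 0, -0.012], 8.5],
  [[0.15, -4.0, 0.4], [0, 0, -0.012], 8.5],
  [[0.15, -4.0, 0.4], [0, 0, -0.012], 8.5],
  [[0.15, -4.0, 0.4], [0, 0, -0.012], 8.5],
  [[0.15, -4.0, 0.4], [0, 0, -0.012], 8.5],
  [[0.15, -4.0, 0.4], [0, 0, -0.012], 8.5],
  [[0.15, -4.0, 0.4], [0, 0, -0.012], 8.5],
  [[0.15, -4.0, 0.4], [0, 0, -0.012], 8.5],
  [[0.15, -4.0, 0.4], [0, 0, -0.012], 8.5],
  [[0.15, -4.0, 0.4], [0, 0, -0.012], 8.5],
  [[0, 0, 0], [0, 0, 0], 8.5],
])

```text
clock: 3.7
position: [0.3973, 0.2305, 0.3646]
tool_rot: [-3.14, -0.0, 0.366]
force: [0.3, -1.0, 0.3]
grip_width: 0.0849
finger_force: 0.0
```

Run:
```python
from h import *
s=bot.observe(); f=bot.grab_frame('wrist'); cv2.imwrite('pics/w1.png',f['frame'][:,:,::-1])
for k in ['fuse','fuse_end']:
    for m in bot.mark_of(k,f)[:3]: print(k,round(m['p'],2),np.round(m['at'],1),ray(f,m['at'],.012,s).round(4))
togo([.42,.235,.36],.36,s)
```

```text
fuse 0.92 [313.4 147.4] [0.4212 0.2423 0.012 ]
fuse_end 0.76 [318.4  87.6] [0.472  0.2571 0.012 ]
fuse_end 0.56 [312.  199.7] [0.3736 0.2255 0.012 ]
at [0.3973 0.2305 0.3646] [-3.1396e+00 -3.0000e-04  3.6640e-01] F [ 0.3 -1.   0.3] w 0.0849 t 3.7
shift cm [2.28 0.4  0.46] turn [-0.002  -0.0003  0.0064]
```

View pics/w1.png

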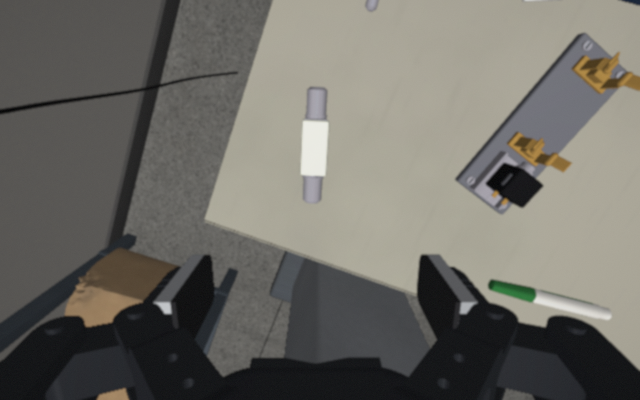

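The wrist view shows the larger fuse at (314,147), its axis from (317,88) to (313,200); the slim one is out at the top. I'll refine the yaw from the white body.

```bash
cat >> h.py <<'E'
def body(f,z,s,near):
    "centre and yaw of the white body's top face"
    g=f['frame'].astype(int); hsv=cv2.cvtColor(f['frame'],cv2.COLOR_RGB2HSV)
    m=((g.min(2)>215)).astype(np.uint8)
    n,l,st,c=cv2.connectedComponentsWithStats(m)
    i=1+np.argmin(np.hypot(*(c[1:]-near).T)+1e3*(st[1:,4]<150))
    y,x=np.where(l==i); P=np.array([ray(f,p,z,s)[:2] for p in zip(x,y)])
    r=cv2.minAreaRect((P*1000).astype(np.float32)); b=cv2.boxPoints(r)/1000
    e=[b[1]-b[0],b[2]-b[1]]; d=max(e,key=np.linalg.norm)
    print('px',len(x),'centre',np.round(np.array(r[0])/1000,4),'size mm',np.round(r[1],1),'yaw',round(float(np.arctan(d[1]/d[0])),3))
E
python3 - <<'E'
from h import *
s=bot.observe(); f=bot.grab_frame('wrist'); body(f,.024,s,[314,147])
togo([.4228,.2413,.25],.33,s)
E
```

```text
px 1214 centre [0.4219 0.242 ] size mm [46.8 20.7] yaw 0.315
at [0.3992 0.2259 0.3647] [3.1413e+00 1.0000e-04 3.5980e-01] F [ 0.1 -0.3  0.4] w 0.0851 t 3.85
shift cm [ 2.75 -0.61 11.47] turn [0.0003 0.0001 0.0298]
```

arm_command([
  [[0.9, -0.2, 3.8], [0, 0, 0.015], 8.5],
  [[0.9, -0.2, 3.8], [0, 0, 0.015], 8.5],
  [[0.9, -0.2, 3.8], [0, 0, 0.015], 8.5],
  [[0, 0, 0], [0, 0, 0], 8.5],
  [[0, 0, 0], [0, 0, 0], 8.5],
  [[0, 0, 0], [0, 0, 0], 8.5],
])

```text
clock: 4.5
position: [0.4228, 0.2407, 0.2525]
tool_rot: [-3.141, -0.002, 0.314]
force: [1.0, -0.2, 0.7]
grip_width: 0.085
finger_force: 0.0
```

Run:
```python
from h import *
s=bot.observe(); f=bot.grab_frame('wrist'); cv2.imwrite('pics/w2.png',f['frame'][:,:,::-1])
m=bot.mark_of('fuse',f)[0]; print(m['p'],m['at'],ray(f,m['at'],.012,s).round(4))
body(f,.024,s,m['at'])
for m in bot.mark_of('fuse_end',f)[:2]: print(m['p'],m['at'],ray(f,m['at'],.012,s).round(4))
togo([.422,.2415,.175],.315,s)
```

```text
0.94 [313.5, 219.1] [0.4189 0.2407 0.012 ]Traceback (most recent call last):
  File "<stdin>", line 4, in <module>
  File "h.py", line 24, in body
    i=1+np.argmin(np.hypot(*(c[1:]-near).T)+1e3*(st[1:,4]<150))
        ~~~~~~~~~^^^^^^^^^^^^^^^^^^^^^^^^^^^^^^^^^^^^^^^^^^^^^^
    return _wrapfunc(a, 'argmin', axis=axis, out=out, **kwds)
    return bound(*args, **kwds)
ValueError: attempt to get argmin of an empty sequence
```

```bash
sed -i 's/m=((g.min(2)>215)).astype(np.uint8)/q=g.min(2); u,v=int(near[0]),int(near[1]); m=(abs(q-np.median(q[v-5:v+6,u-5:u+6]))<14).astype(np.uint8)/' h.py
python3 - <<'E'
from h import *
s=bot.observe(); f=bot.grab_frame('wrist'); g=f['frame'].min(2)
print(g[219,260:370:5],g[120:330:10,313])
m=bot.mark_of('fuse',f)[0]; print(m['p'],m['at'],ray(f,m['at'],.012,s).round(4))
body(f,.024,s,m['at'])
for m in bot.mark_of('fuse_end',f)[:2]: print(m['p'],m['at'],ray(f,m['at'],.012,s).round(4))
togo([.422,.2415,.175],.315,s)
E
```

```text
[133 132 133 131 131 131 133 174 200 199 199 200 199 198 190 132 133 133
 133 133 133 132] [133  91 141 141 141 140 132 199 198 200 200 199 201 200 127 141 141 140
 133 131 132]
0.79 [310.3, 217.2] [0.4196 0.2433 0.012 ]
px 2528 centre [0.4221 0.2423] size mm [46.7 20.9] yaw 0.327
0.92 [311.9, 130.4] [0.4719 0.2591 0.012 ]
0.71 [314.0, 286.8] [0.373  0.2256 0.012 ]
at [0.4228 0.2408 0.2525] [-3.1412e+00 -2.6000e-03  3.1420e-01] F [-0.4 -0.2  0. ] w 0.0849 t 4.6
shift cm [-0.08 -0.09  7.75] turn [-0.0004 -0.0026 -0.0008]
```

arm_command([
  [[0, -0.15, 2.5], [0, 0, -0.011], 8.5],
  [[0, 0, 2.5], [0, 0, 0], 8.5],
  [[0, 0, 1.6], [0, 0, 0], 8.5],
  [[0, 0, 1.0], [0, 0, 0], 8.5],
  [[0, 0, 0], [0, 0, 0], 8.5],
  [[0, 0, 0], [0, 0, 0], 8.5],
], newtons=70)

```text
clock: 5.35
position: [0.4221, 0.2426, 0.1753]
tool_rot: [-3.141, -0.001, 0.326]
force: [0.4, 0.5, -0.3]
grip_width: 0.0854
finger_force: 0.0
```

arm_command([
  [[0, 0, 0], [0, 0, 0], 1.5],
  [[0, 0, 0], [0, 0, 0], 1.5],
  [[0, 0, 0], [0, 0, 0], 1.5],
  [[0, 0, 0], [0, 0, 0], 1.5],
  [[0, 0, 0], [0, 0, 0], 1.5],
  [[0, 0, 0], [0, 0, 0], 1.5],
  [[0, 0, 0], [0, 0, 0], 1.5],
  [[0, 0, 0], [0, 0, 0], 1.5],
  [[0, 0, 0], [0, 0, 0], 1.5],
  [[0, 0, 0], [0, 0, 0], 1.5],
], newtons=70)

```text
clock: 6.35
position: [0.4221, 0.2425, 0.1752]
tool_rot: [3.142, -0.0, 0.326]
force: [-1.8, -1.2, 11.9]
grip_width: 0.0226
finger_force: 68.9
```

arm_command([
  [[0, 0, -0.5], [0, 0, 0], 1.5],
  [[0, 0, -1.5], [0, 0, 0], 1.5],
  [[0, 0, -2.5], [0, 0, 0], 1.5],
  [[0, 0, -3.5], [0, 0, 0], 1.5],
  [[0, 0, -3.5], [0, 0, 0], 1.5],
  [[-0.2, 2.5, -3], [0, 0, 0], 1.5],
  [[-0.2, 3.3, -1], [0, 0, 0], 1.5],
  [[-0.2, 3.5, 0], [0, 0, 0], 1.5],
  [[-0.2, 3.5, 0], [0, 0, 0], 1.5],
  [[-0.2, 3.3, 0], [0, 0, 0], 1.5],
  [[-0.2, 2.5, 0], [0, 0, 0], 1.5],
  [[0, 0, 0], [0, 0, 0.08], 1.5],
  [[0, 0, 0], [0, 0, 0.12], 1.5],
  [[0, 0, 0], [0, 0, 0.12], 1.5],
  [[0, 0, 0], [0, 0, 0.12], 1.5],
  [[0, 0, 0], [0, 0, 0.08], 1.5],
  [[0, 0, 0], [0, 0, 0.056], 1.5],
  [[0, 0, 0], [0, 0, 0], 1.5],
  [[0, 0, 0], [0, 0, 0], 1.5],
  [[0, 0, 0], [0, 0, 0], 1.5],
])

```text
clock: 8.35
position: [0.4701, 0.0623, 0.3297]
tool_rot: [-3.142, 0.0, -0.249]
force: [0.3, 0.5, -1.3]
grip_width: 0.0228
finger_force: 68.9
```

Run:
```python
from h import *
s=bot.observe(); f=bot.grab_frame('wrist'); cv2.imwrite('pics/w3.png',f['frame'][:,:,::-1])
Z=dict(holder=0,clip_front=.034,clip_rear=.034,load_point=.034)
for k in Z:
    for m in bot.mark_of(k,f)[:2]: print(k,round(m['p'],2),np.round(m['at'],1),ray(f,m['at'],Z[k],s).round(4))
togo([.47,.06,.325],-.25,s)
```

```text
holder 0.75 [311.8 109.9] [0.5296 0.0501 0.    ]
clip_rear 0.68 [314.3  55.3] [0.5665 0.0386 0.034 ]
load_point 0.56 [314.3  99.8] [0.5371 0.046  0.034 ]
at [0.4701 0.0623 0.3297] [-3.1415e+00  1.0000e-04 -2.4880e-01] F [ 0.3  0.5 -1.3] w 0.0228 t 8.35
shift cm [0.05 0.23 0.47] turn [-0.      0.0001  0.0012]
```

View pics/w3.png

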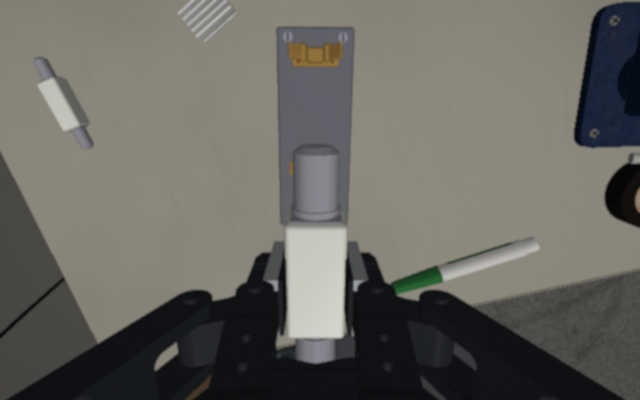

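The wrist view shows the fuse in the grip, straight (cap end at (316,147)), with the holder base behind it: rear edge at row 28, sides at about x = 278 and 353, rear clip at (315,55). I'll fit the base edges.

Run:
```python
from h import *
s=bot.observe(); f=bot.grab_frame('wrist'); im=f['frame'].astype(int)
print(im[100,265:285:3].tolist()); 
g=cv2.GaussianBlur(f['frame'],(3,3),0).astype(float).mean(2)
def edge(a,b,vec):  # subpixel largest gradient
    d=np.abs(np.gradient(vec)); i=np.argmax(d[2:-2])+2; w=d[i-2:i+3]; return a+i+(w*np.arange(-2,3)).sum()/w.sum()
L=[ray(f,(edge(265,0,g[r,265:290]),r),.01,s)[:2] for r in range(75,140,3)]
Rr=[ray(f,(edge(340,0,g[r,340:365]),r),.01,s)[:2] for r in range(75,140,3)]
T=[ray(f,(c,edge(17,0,g[17:36,c])),.01,s)[:2] for c in list(range(298,336,2))]
def fit(P): return cv2.fitLine(np.array(P,np.float32),cv2.DIST_HUBER,0,1e-4,1e-4).ravel()
l,r,t=map(fit,(L,Rr,T))
for n,q in zip('LRT',(l,r,t)): print(n,q.round(4),'ang',np.arctan(q[1]/q[0]).round(4))
yaw=(np.arctan(l[1]/l[0])+np.arctan(r[1]/r[0]))/2
u=np.array([np.cos(yaw),np.sin(yaw)]); n=np.array([-u[1],u[0]])   # u away from robot = -x_holder
print('width mm',1e3*(l[2:]-r[2:])@n,'yaw',yaw)
back=t[2:]@u; mid=((l[2:]+r[2:])/2)@n
for nm,x in (('load',-.005),('mid',0)): print(nm,(u*(back-.062-x)+n*mid).round(4))
# fuse in hand
for e in (.053,-.053): 
    P=R.from_euler('xyz',s['tool_rot']).apply([e,0,.163])+s['position']; print('pred end px',proj(f,P,s).round(1))
for m in bot.mark_of('fuse_end',f)[:2]+bot.mark_of('fuse',f)[:1]: 
    w=ray(f,m['at'],s['position'][2]-.163,s); print(m['p'],np.round(m['at'],1),R.from_euler('xyz',s['tool_rot']).inv().apply(w-s['position']).round(4))
# sides of the cap / body for lateral offset and tilt
for rr in (165,180,195,240,270,300,320): print(rr,[np.round(edge(a,0,g[rr,a:b]),1) for a,b in ((280,305),(330,352))])
```

```text
[[140, 137, 126], [140, 136, 125], [139, 136, 125], [140, 137, 125], [116, 115, 108], [95, 96, 102], [96, 98, 103]]
L [ 0.9677 -0.252   0.5378  0.0769] ang -0.2548
R [ 0.9679 -0.2515  0.5312  0.0164] ang -0.2542
T [0.252  0.9677 0.588  0.0279] ang 1.316
width mm 60.19738 yaw -0.25449663
load [0.534  0.0467]
mid [0.5292 0.048 ]
pred end px [315.4 144.8]
pred end px [315.1 374.5]
0.79 [316.6 375.1] [-0.0533  0.0007  0.163 ]
0.79 [315.5 144.5] [0.0531 0.     0.163 ]
0.74 [314.8 274.9] [-0.0017 -0.0002  0.163 ]
165 [np.float64(291.9), np.float64(349.5)]
180 [np.float64(292.0), np.float64(349.4)]
195 [np.float64(296.5), np.float64(348.3)]
240 [np.float64(285.4), np.float64(346.0)]
270 [np.float64(285.9), np.float64(344.9)]
300 [np.float64(286.4), np.float64(344.0)]
320 [np.float64(286.0), np.float64(344.7)]
```

arm_command([
  [[1.0, 0, 0], [0, 0, 0.0057], 1.5],
  [[2.0, -0.06, 0], [0, 0, 0], 1.5],
  [[2.0, 0, 0], [0, 0, 0], 1.5],
  [[1.2, 0, 0], [0, 0, 0], 1.5],
  [[0.38, 0, 1], [0, 0, 0], 1.5],
  [[0, 0, 2], [0, 0, 0], 1.5],
  [[0, 0, 2.5], [0, 0, 0], 1.5],
  [[0, 0, 2.5], [0, 0, 0], 1.5],
  [[0, 0, 1.5], [0, 0, 0], 1.5],
  [[0, 0, 0.6], [0, 0, 0], 1.5],
  [[0, 0, 0], [0, 0, 0], 1.5],
  [[0, 0, 0], [0, 0, 0], 1.5],
  [[0, 0, 0], [0, 0, 0], 1.5],
])

```text
clock: 10.05
position: [0.5342, 0.0464, 0.2295]
tool_rot: [-3.141, -0.001, -0.256]
force: [-0.8, 0.7, -2.4]
grip_width: 0.0227
finger_force: 68.9
```

Run:
```python
from h import *
s=bot.observe(); f=bot.grab_frame('wrist'); cv2.imwrite('pics/w4.png',f['frame'][:,:,::-1])
t=bot.grab_frame('scene'); c=t['frame'][170:280,220:350]; cv2.imwrite('pics/s4.png',cv2.resize(c,None,fx=4,fy=4,interpolation=3)[:,:,::-1])
for k in ('clip_rear','load_point','clip_front'):
    for m in bot.mark_of(k,f)[:1]: print(k,round(m['p'],2),np.round(m['at'],1),ray(f,m['at'],.034,s).round(4))
u=np.array([np.cos(-.2545),np.sin(-.2545)])
L=np.array([.534,.0467])
for x,y,z in ((-62,30,10),(-62,-30,10),(-40,0,25)): 
    h=np.array([.534,.0467])+u*(-.005-x/1e3)+np.array([u[1],-u[0]])*(y/1e3); print((x,y,z),proj(f,[*h,z/1e3],s).round(1))
togo([.534,.0467,.228],-.2545,s)
```

```text
(-62, 30, 10) [371.2 124.5]
(-62, -30, 10) [258.6 124.5]
(-40, 0, 25) [314.9 170.7]
at [0.5342 0.0464 0.2295] [-3.1411e+00 -1.1000e-03 -2.5600e-01] F [-0.8  0.7 -2.4] w 0.0227 t 10.05
shift cm [-0.02 -0.02  0.15] turn [-0.0005 -0.0011 -0.0015]
```

View pics/w4.png

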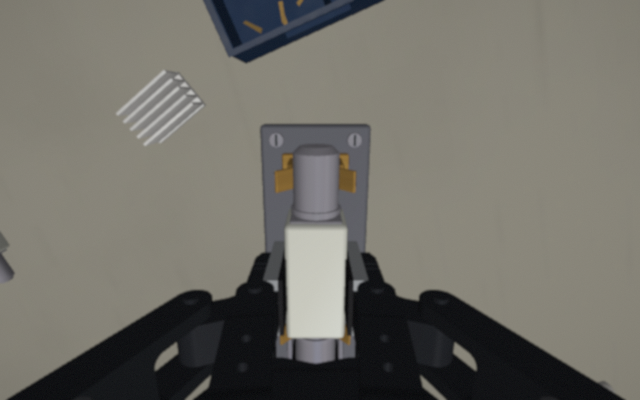

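View pics/s4.png

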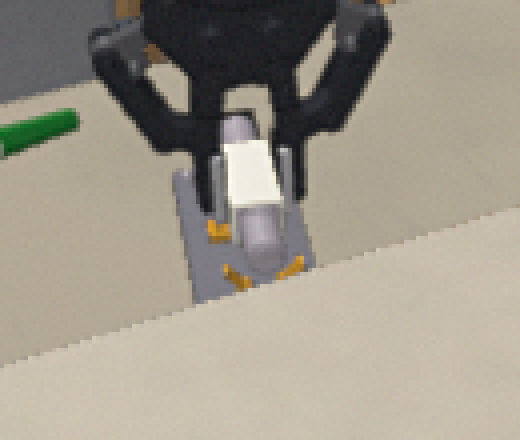

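Wrist view: the base's rear edge lies at row 125, where the prediction puts it, and the fuse is centred between the rear jaws (285 and 347). Lowering.

arm_command([
  [[0, 0, 0.5], [0, 0, 0], 1.5],
  [[0, 0, 0.6], [0, 0, 0], 1.5],
  [[0, 0, 0.4], [0, 0, 0], 1.5],
  [[0, 0, 0.2], [0, 0, 0], 1.5],
  [[0, 0, 0], [0, 0, 0], 1.5],
], newtons=90)

```text
clock: 10.8
position: [0.5339, 0.0464, 0.2113]
tool_rot: [3.141, 0.001, -0.256]
force: [1.0, -0.2, -1.4]
grip_width: 0.0221
finger_force: 93.0
```

arm_command([
  [[0, 0, 0.2], [0, 0, 0], 1.5],
  [[0, 0, 0.2], [0, 0, 0], 1.5],
  [[0, 0, 0.1], [0, 0, 0], 1.5],
  [[0, 0, 0], [0, 0, 0], 1.5],
])

```text
clock: 11.2
position: [0.5346, 0.0464, 0.2074]
tool_rot: [-3.141, -0.002, -0.256]
force: [1.1, 0.1, 8.9]
grip_width: 0.0227
finger_force: 94.6
```

arm_command([
  [[0, 0, 0.2], [0, 0, 0], 1.5],
  [[0, 0, 0.1], [0, 0, 0], 1.5],
  [[0, 0, 0], [0, 0, 0], 1.5],
])

```text
clock: 11.5
position: [0.5347, 0.0464, 0.2043]
tool_rot: [-3.141, -0.002, -0.256]
force: [3.0, -0.1, 4.8]
grip_width: 0.0222
finger_force: 94.0
```

arm_command([
  [[0, 0, 0.2], [0, 0, 0], 1.5],
  [[0, 0, 0], [0, 0, 0], 1.5],
])

```text
clock: 11.7
position: [0.5345, 0.0464, 0.2019]
tool_rot: [-3.141, -0.002, -0.256]
force: [5.8, 0.5, -4.5]
grip_width: 0.0223
finger_force: 92.6
```

arm_command([
  [[0, 0, 0.2], [0, 0, 0], 1.5],
  [[0, 0, 0], [0, 0, 0], 1.5],
])

```text
clock: 11.9
position: [0.5341, 0.0464, 0.1994]
tool_rot: [-3.141, -0.0, -0.256]
force: [6.2, 0.3, -10.1]
grip_width: 0.0219
finger_force: 92.0
```

arm_command([
  [[0, 0, 0.15], [0, 0, 0], 1.5],
  [[0, 0, 0], [0, 0, 0], 1.5],
])

```text
clock: 12.1
position: [0.5338, 0.0464, 0.1977]
tool_rot: [3.141, 0.001, -0.256]
force: [3.0, 1.5, -12.4]
grip_width: 0.0219
finger_force: 91.8
```

arm_command([
  [[0, 0, 0.1], [0, 0, 0], 1.5],
  [[0, 0, 0], [0, 0, 0], 1.5],
])

```text
clock: 12.3
position: [0.5338, 0.0465, 0.1971]
tool_rot: [3.141, 0.001, -0.256]
force: [0.3, 1.8, -2.8]
grip_width: 0.022
finger_force: 93.0
```

arm_command([
  [[0, 0, 0.05], [0, 0, 0], 1.5],
  [[0, 0, 0], [0, 0, 0], 1.5],
])

```text
clock: 12.5
position: [0.5338, 0.0465, 0.197]
tool_rot: [3.141, 0.0, -0.256]
force: [-2.7, 1.9, 8.8]
grip_width: 0.0223
finger_force: 94.6
```

arm_command([
  [[0, 0, -0.04], [0, 0, 0], 1.5],
  [[0, 0, 0], [0, 0, 0], 1.5],
  [[0, 0, 0], [0, 0, 0], 1.5],
])

```text
clock: 12.8
position: [0.5338, 0.0464, 0.1971]
tool_rot: [3.141, 0.0, -0.256]
force: [-3.4, 2.1, 3.2]
grip_width: 0.0223
finger_force: 93.2
```

arm_command([
  [[-0.1, 0, 0], [0, 0, 0], 1.5],
  [[-0.1, 0, 0], [0, 0, 0], 1.5],
  [[0, 0, 0], [0, 0, 0], 1.5],
])

```text
clock: 13.1
position: [0.5325, 0.0467, 0.1972]
tool_rot: [-3.141, -0.001, -0.256]
force: [5.3, 0.1, -3.0]
grip_width: 0.0221
finger_force: 92.8
```

arm_command([
  [[-0.1, 0, 0], [0, 0, 0], 1.5],
  [[-0.1, 0, 0], [0, 0, 0], 1.5],
  [[0, 0, 0], [0, 0, 0], 1.5],
])

```text
clock: 13.4
position: [0.5305, 0.0473, 0.1972]
tool_rot: [-3.141, -0.001, -0.256]
force: [4.5, 0.6, -2.4]
grip_width: 0.0222
finger_force: 92.8
```

arm_command([
  [[-0.1, 0, 0], [0, 0, 0], 1.5],
  [[-0.1, 0, 0], [0, 0, 0], 1.5],
  [[0, 0, 0], [0, 0, 0], 1.5],
])

```text
clock: 13.7
position: [0.5284, 0.0478, 0.1972]
tool_rot: [-3.141, -0.001, -0.256]
force: [4.9, 1.1, -2.1]
grip_width: 0.0221
finger_force: 92.8
```

arm_command([
  [[-0.05, 0, 0], [0, 0, 0], 1.5],
  [[-0.05, 0, 0], [0, 0, 0], 1.5],
  [[0, 0, 0], [0, 0, 0], 1.5],
])

```text
clock: 14.0
position: [0.5276, 0.0481, 0.1972]
tool_rot: [-3.141, -0.001, -0.256]
force: [4.7, 1.1, -3.3]
grip_width: 0.0221
finger_force: 92.8
```

arm_command([
  [[-0.05, 0, 0], [0, 0, 0], 1.5],
  [[0, 0, 0], [0, 0, 0], 1.5],
])

```text
clock: 14.2
position: [0.5271, 0.0482, 0.1972]
tool_rot: [-3.141, -0.001, -0.256]
force: [5.5, 1.0, -3.6]
grip_width: 0.0222
finger_force: 92.8
```

arm_command([
  [[-0.05, 0, 0], [0, 0, 0], 1.5],
  [[0, 0, 0], [0, 0, 0], 1.5],
])

```text
clock: 14.4
position: [0.5266, 0.0483, 0.1972]
tool_rot: [-3.141, -0.001, -0.256]
force: [5.8, 0.5, -3.3]
grip_width: 0.022
finger_force: 92.8
```

arm_command([
  [[-0.05, 0, 0], [0, 0, 0], 1.5],
  [[0, 0, 0], [0, 0, 0], 1.5],
])

```text
clock: 14.6
position: [0.5261, 0.0484, 0.1972]
tool_rot: [-3.141, -0.001, -0.256]
force: [5.4, 1.4, -3.5]
grip_width: 0.0221
finger_force: 92.7
```

arm_command([
  [[-0.05, 0, 0], [0, 0, 0], 1.5],
  [[0, 0, 0], [0, 0, 0], 1.5],
])

```text
clock: 14.8
position: [0.5257, 0.0485, 0.1972]
tool_rot: [-3.141, -0.001, -0.256]
force: [6.3, 0.8, -3.2]
grip_width: 0.0221
finger_force: 92.8
```

arm_command([
  [[-0.05, 0, 0], [0, 0, 0], 1.5],
  [[0, 0, 0], [0, 0, 0], 1.5],
])

```text
clock: 15.0
position: [0.5252, 0.0487, 0.1972]
tool_rot: [-3.141, -0.001, -0.256]
force: [6.7, 0.8, -3.1]
grip_width: 0.022
finger_force: 92.7
```

arm_command([
  [[-0.05, 0, 0], [0, 0, 0], 1.5],
  [[0, 0, 0], [0, 0, 0], 1.5],
])

```text
clock: 15.2
position: [0.5247, 0.0488, 0.1972]
tool_rot: [-3.141, -0.001, -0.256]
force: [5.7, 1.4, -3.5]
grip_width: 0.0221
finger_force: 92.7
```

arm_command([
  [[-0.05, 0, 0], [0, 0, 0], 1.5],
  [[0, 0, 0], [0, 0, 0], 1.5],
])

```text
clock: 15.4
position: [0.5242, 0.0489, 0.1972]
tool_rot: [-3.141, -0.001, -0.256]
force: [6.6, 1.1, -5.0]
grip_width: 0.0222
finger_force: 92.7
```

arm_command([
  [[-0.04, 0, 0], [0, 0, 0], 1.5],
  [[0, 0, 0], [0, 0, 0], 1.5],
])

```text
clock: 15.6
position: [0.5239, 0.049, 0.1972]
tool_rot: [-3.141, -0.001, -0.256]
force: [6.9, 0.5, -3.6]
grip_width: 0.0219
finger_force: 92.7
```

arm_command([
  [[-0.04, 0, 0], [0, 0, 0], 1.5],
  [[0, 0, 0], [0, 0, 0], 1.5],
])

```text
clock: 15.8
position: [0.5236, 0.0491, 0.1972]
tool_rot: [-3.141, -0.001, -0.256]
force: [7.7, 0.9, -5.0]
grip_width: 0.0224
finger_force: 92.5
```

arm_command([
  [[-0.04, 0, 0], [0, 0, 0], 1.5],
  [[0, 0, 0], [0, 0, 0], 1.5],
])

```text
clock: 16.0
position: [0.5235, 0.0491, 0.1972]
tool_rot: [-3.141, -0.002, -0.256]
force: [10.4, -0.7, -7.1]
grip_width: 0.0221
finger_force: 92.2
```

arm_command([
  [[-0.04, 0, 0], [0, 0, 0], 1.5],
  [[0, 0, 0], [0, 0, 0], 1.5],
])

```text
clock: 16.2
position: [0.5234, 0.0491, 0.1973]
tool_rot: [-3.141, -0.003, -0.256]
force: [12.7, -1.6, -11.1]
grip_width: 0.0221
finger_force: 91.9
```

The fuse has stalled 10.6 mm along with force rising at a fixed position, so the button is at its stop. Relaxing and releasing.

arm_command([
  [[0.03, 0, 0.04], [0, 0, 0], 1.5],
  [[0, 0, 0], [0, 0, 0], 1.5],
  [[0, 0, 0], [0, 0, 0], 1.5],
], newtons=40)

```text
clock: 16.5
position: [0.5234, 0.0491, 0.1971]
tool_rot: [-3.141, -0.002, -0.256]
force: [7.8, -1.3, 0.4]
grip_width: 0.0223
finger_force: 93.5
```

arm_command([
  [[0, 0, 0], [0, 0, 0], 4],
  [[0, 0, 0], [0, 0, 0], 5],
  [[0, 0, 0], [0, 0, 0], 6],
  [[0, 0, 0], [0, 0, 0], 6],
  [[0, 0, 0], [0, 0, 0], 6],
  [[0, 0, 0], [0, 0, 0], 6],
  [[0, 0, -0.5], [0, 0, 0], 6],
  [[0, 0, -1.5], [0, 0, 0], 6],
  [[0, 0, -2.5], [0, 0, 0], 6],
  [[0, 0, -3], [0, 0, 0], 6],
  [[0, 0, -3], [0, 0, 0], 6],
  [[-1, 0, -1.5], [0, 0, 0], 6],
  [[-2, 0, 0], [0, 0, 0], 6],
  [[-2, 0, 0], [0, 0, 0], 6],
  [[-1, 0, 0], [0, 0, 0], 6],
  [[0, 0, 0], [0, 0, 0], 6],
  [[0, 0, 0], [0, 0, 0], 6],
])

```text
clock: 18.2
position: [0.4652, 0.0645, 0.3169]
tool_rot: [-3.141, -0.001, -0.256]
force: [-0.1, 0.8, 0.2]
grip_width: 0.0602
finger_force: 0.0
```

Run:
```python
from h import *
s=bot.observe(); f=bot.grab_frame('wrist'); cv2.imwrite('pics/w5.png',f['frame'][:,:,::-1])
for m in bot.mark_of('fuse_end',f)[:2]+bot.mark_of('fuse',f)[:1]: print(round(m['p'],2),np.round(m['at'],1),ray(f,m['at'],.034,s).round(4))
togo([.5338,.0465,.3],-.2545,s)
```

```text
0.67 [316.5 186.8] [0.4712 0.0619 0.034 ]
0.17 [317.1 185.6] [0.472  0.0612 0.034 ]
at [0.4652 0.0645 0.3169] [-3.1414e+00 -6.0000e-04 -2.5600e-01] F [-0.1  0.8  0.2] w 0.0602 t 18.2
shift cm [ 7.09 -0.    1.7 ] turn [-0.0002 -0.0006 -0.0015]
```

View pics/w5.png

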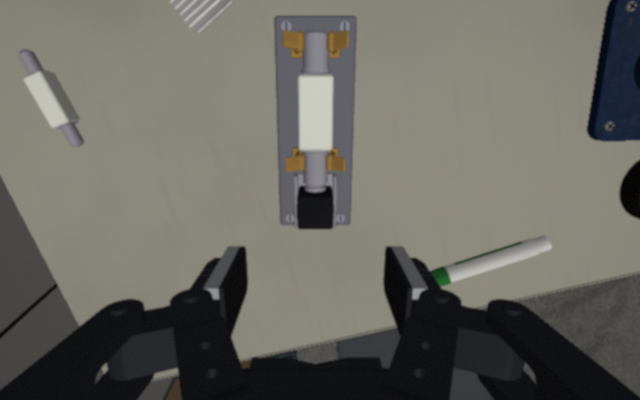

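Fuse sits in both clips, aligned, with its end at (316,187) against the switch. I'll check closely that the stop was the button and not the body on the clip.

Run:
```python
from h import *
s=bot.observe(); f=bot.grab_frame('wrist'); c=f['frame'][130:235,265:370]; cv2.imwrite('pics/w6.png',cv2.resize(c,None,fx=5.6,fy=5.6,interpolation=2)[:,:,::-1])
g=f['frame'].astype(int).mean(2); print('col316',[(r,int(g[r,316])) for r in list(range(68,78))+list(range(145,158))+list(range(180,195))])
u=np.array([np.cos(-.2545),np.sin(-.2545)]); mid=np.array([.534,.0467])-u*.005
hx=lambda row,z:round(float(-(ray(f,(316,row),z,s)[:2]-mid)@u)*1e3,1)
print('body ends',hx(73,.046),hx(151,.046)); print('cap end tip',hx(187,.034),hx(187,.043))
```

```text
col316 [(68, 139), (69, 138), (70, 136), (71, 131), (72, 126), (73, 122), (74, 133), (75, 153), (76, 176), (77, 192), (145, 198), (146, 197), (147, 196), (148, 187), (149, 168), (150, 146), (151, 135), (152, 132), (153, 134), (154, 137), (155, 139), (156, 139), (157, 138), (180, 139), (181, 139), (182, 137), (183, 138), (184, 135), (185, 132), (186, 124), (187, 117), (188, 121), (189, 133), (190, 134), (191, 116), (192, 80), (193, 38), (194, 10)]
body ends -19.8 31.1
cap end tip 59.8 57.5
```

View pics/w6.png

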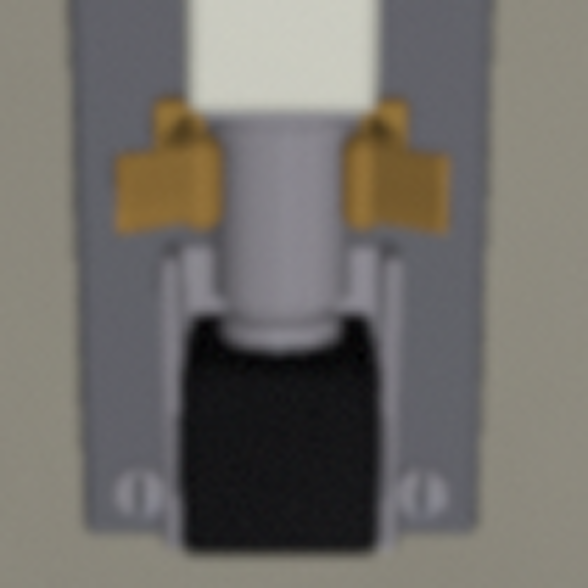

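The crop shows a gap between the body end (x = 31 mm) and the clip (35 mm), and the cap is right up against the switch. The stop was therefore the button.

```bash
python3 -c "
from workcell import bot
print(bot.job_done())"
```

```text
the job is handed in; nothing more can be done
None
```

I pressed the larger fuse home in both clips, slid it until the switch button reached its stop, and let go. The slim fuse was not touched, and I handed the job in after about 18 s; the hand-in gave no verdict.

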